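Load the cream honing stone into the bench holder

ROBOT

A 7-joint arm with a two-finger parallel gripper is mounted at the origin on the work surface. World frame = base frame: x ahead of the robot, y to its left, z up, the work surface at z = 0. Lengths are in m, angles in rad, forces in N, time in s.
With the tool pointing down it reaches from about 0.35 to 0.9 m from the base axis. Payload 8.1 kg.
Tool frame: the origin (TCP) lies at the very end of the fingers, on their centre line; the grasp point (between the pads) lies 19 mm behind it; z points along the fingers, y is the line along which they close (so a half turn about z gives the same grasp; the last joint's range is limited). The gripper opens to 92 mm and grips with 3 to 60 N. Pads are 19 mm wide; open, the fingers measure 130 mm over their backs; the gripper's body (75 mm by 190 mm) begins 47 mm behind the grasp point.
Start: joints at [-1.358, 0.434, 0.025, 1.573, -0.012, 1.134, -0.075], TCP at [0.194, 0.594, 0.194] pointing down, gripper open.
Joint ranges: [-2.62, 2.62], [-0.44, 2.09], [-1.27, 1.32], [0.08, 2.57], [-1.32, 4.46], [0.12, 2], [-2.74, 2.74]. Speed limits (rad/s): [2.22, 2.22, 3.01, 3.01, 3.14, 3.14, 3.14].

INTERFACE

Orientations are given as a unit quaternion [x, y, z, w].
In Python, from plant import manip gives the robot as it stands. The module is installed in compiled form; this text tells all that it offers.
- The arm moves only by the tool send_rows, never from a script. Its argument "commands" is a list of rows, each a list of 7 numbers: the turn, a rotation vector about the tool's x, y, z in units of 8 degrees (1.0 is 8 degrees), then the shift along the tool's x, y, z in cm, then the opening, from -1 (shut) to 1 (fully open). A call has 1 to 12 rows; each row is the pose to reach, as a shift and turn from the pose commanded when the call began, along the tool's axes at that moment; what a row does not reach only later rows make up. A row lasts 1/10 s, in which the tool goes at most 50 mm and 8.59 degrees, less where a joint would pass 70% of its speed; a pose out of reach is approached as far as the arm can. A call with a gripper value outside its range is refused whole. The fingers move at their own pace and stop on an object; the grip force is fixed at half the most. Time passes only in rows, so rows that repeat a pose let the fingers close. It gives the time, the measured TCP pose, the force, the opening and the grip force at its end, in the units of the state.
- manip.read_state(): the state, without advancing time (a new reading comes with each control period).
- manip.read_camera(name): name is "scene" or "top"; returns a dict with "frame" (384x512x3 uint8, blue, green, red), "depth" (384x512 float32, m along the optical axis (not along the pixel's ray), 0 where there is no reading), "fov_y" (degrees; the focal length in pixels is half the picture's height over the tangent of half this angle, whatever the lens; pixels are square), "cx", "cy" (the principal point, pixels), "position" and "orientation" of the camera in the world. Camera axes: x right, y down, z forward; pixel columns grow to the right and rows downward; lengths in m; the calibration is good to about 2 mm. A picture is of the moment at which its call begins.
- manip.finish_job(): hands the job in; it is judged then, once.
The state is a dict: "clock": time; "qpos": joint angles; "qd": joint speeds; "joint_efforts": joint torques, N m; "position": TCP position; "ee_rot": TCP orientation; "wrist_force": force on the tool from outside, world axes, zero at the start; "wrist_torque": the same for the moment, N m; "opening": opening from 0.0 (shut) to 1.0 (fully open); "grasp_force": force on a finger pad.
Only numpy, scipy, OpenCV 4.12 (cv2) and the standard library are available. Lean on these libraries where they do the work, as an engineer would, in place of code of your own. Each camera call takes 0.05 s, during which the arm holds its last target. There are 200 camera calls.

TASK

Load the cream honing stone into the blue-and-aluminium stone holder: lay it in the holder's channel, wood side down, and slide it along under the blue bridge until its end is fully home against the end stop. Leave it there, lying flat, and leave the dark grey stone where it is.

Things in the scene. Friction and masses are not known exactly. Their poses are not given: they have to be found in the camera images.
- cream_stone_mid (a point): Centre (half-way up) of the cream honing stone: a loose rigid bar 150 mm long (its x), 45 mm wide (y), 38 mm high (z, up), about 0.4 kg, cream stone 24 mm thick glued on a brown wooden base of 14 mm. It lies flat on the bench, left or right of the holder (the grey stone on the other side); both ends are alike.
- holder_seat (a point): Point on the channel floor, 6 mm above the bench, that lies under the middle of a stone that is fully home. The fixed holder's x points along the channel, roughly away from the robot: the sliding direction; z up. Channel 65 mm wide, between rails only 6 mm above its floor. End stop face (blue, 30 mm high) at x = +75 mm; the aluminium base reaches from x = -130 to +90, open at -x.
- holder_bridge (a point): Middle of the underside of the holder's blue bridge, which spans the channel 50 mm above its floor (12 mm above a lying stone). Axes as holder_seat, which is 57.5 mm behind. The bridge covers the last 35 mm before the stop, its top is 62 mm above the floor, outer width 85 mm. A stone lying centred 50 mm or more behind holder_seat is still clear of it.
- grey_stone_mid (a point): Centre of the dark grey stone, a bystander of the same shape and size as the cream one (150 x 45 x 38 mm, wooden base below), lying flat on the bench on the other side of the holder.
Not all that is in view belongs to the job. What is shaped like the part that bears cream_stone_mid but orange or purple is not meant. Several things look just like the part that bears holder_seat: the one meant starts farthest to the robot's right.

How it is judged:
At the end, for the whole second after the job is handed in: The cream stone lies at rest, wood side down and flat (0.1 rad, 5 mm) on the channel floor, one end under the bridge within 12 mm of the stop, within 15 mm of the channel's middle and 10 degrees of its direction; grey stone within 30 mm of where it was (x of cream_stone_mid in the frame of holder_seat between -0.012 and 0.012 m and y of cream_stone_mid in the frame of holder_seat between -0.015 and 0.015 m and z of cream_stone_mid in the frame of holder_seat between 0.014 and 0.024 m and angle between the x axis of cream_stone_mid and the x axis of holder_seat, either way round below 0.18 rad and angle between cream_stone_mid's own z axis and vertical below 0.1 rad and linear speed of cream_stone below 0.02 m/s); the robot touches nothing.
It fails at once if the dark grey stone is moved by more than 30 mm (distance of grey_stone_mid from where it was at the start of the episode above 0.03 m).
It also fails if it takes over 37 s, if anything falls off the work surface, if the arm or the gripper's body presses on something with over 40 N, if the wrist force passes 120 N, or if a joint passes its speed limit or range.

## Working session

There is one attempt and no reset: what is moved stays moved. The work goes in short steps, Python scripts to look and compute and a tool call to move; the robot and the scene stay as the last step left them, time stands still between calls to the robot, and variables do not carry over. Pictures are saved under pics/ and viewed, at most 10 in all, crops included, and the job is handed in when it is done.

Besides the shell and the picture viewer there is one more tool, called after "Call:" in YAML: its name, and indented under it one key for each argument. send_rows: Moves the arm, as the interface text tells. Its arguments: {"type":"object","properties":{"commands":{"type":"array"}},"required":["commands"]}

```bash
mkdir -p pics; cat > h.py <<'E'
import numpy as np, cv2
from scipy.spatial.transform import Rotation as R
from plant import manip
def cloud(c):
    f=192/np.tan(np.radians(c['fov_y'])/2)
    v,u=np.mgrid[0:384,0:512]; d=c['depth']
    p=np.stack([(u-c['cx'])/f*d,(v-c['cy'])/f*d,d],-1)
    return p@R.from_quat(c['orientation']).as_matrix().T+np.array(c['position'])
E
python3 - <<'E'
from h import *
for n in('top','scene'):
    c=manip.read_camera(n); cv2.imwrite(f'pics/{n}0.png',c['frame']); np.savez(n+'0.npz',**c)
    print(n,c['fov_y'],c['cx'],c['cy'],c['position'],c['orientation'], (c['depth']>0).mean())
print(manip.read_state())
E
```

```text
top 56.63695918032553 256.1236451053524 193.80445512108324 [ 0.36858074 -0.05896264  1.10745129] [-0.69707021  0.7165746  -0.00836528  0.02332349] 0.9958089192708334
scene 45.52674455946258 249.09909090514586 198.19153890004273 [ 1.35534473 -0.73825621  0.92493828] [ 0.80117934  0.39597607 -0.20850789 -0.39728966] 0.9638722737630209
{'clock': 0.1, 'qpos': array([-1.35760456,  0.43513837,  0.02498671,  1.57399722, -0.01159109,
        1.13396325, -0.07510904]), 'qd': array([-7.04027427e-04, -6.90815828e-04, -2.06209288e-04, -3.75023793e-03,
       -5.06077133e-05, -1.04124029e-03,  6.71251415e-04]), 'joint_efforts': array([ 2.97338083e-03, -6.69122672e+01,  9.87754315e-01, -3.15148902e+01,
       -6.06018165e-02,  3.73983965e-02,  4.88550938e-05]), 'position': array([0.19401879, 0.59361305, 0.19363634]), 'ee_rot': array([ 1.57283281e-01,  9.87553293e-01, -6.79591105e-04, -3.83679058e-05]), 'wrist_force': array([-0.24532284,  0.17599125, -0.97453979]), 'wrist_torque': array([-0.03022851, -0.01112185, -0.01675579]), 'grasp_force': 0.0, 'opening': 1.0023378048008231}
```

View pics/top0.png

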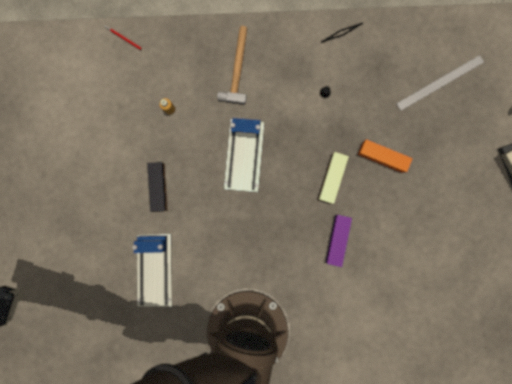

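View pics/scene0.png

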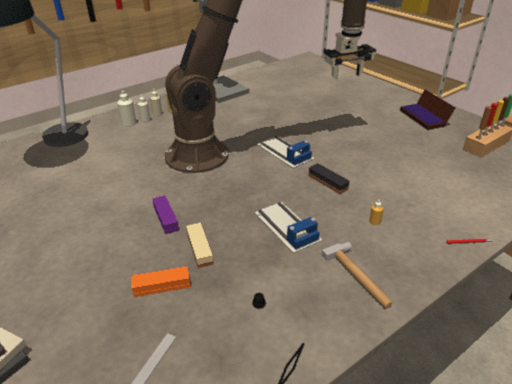

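The top view has up = +x and left = +y. The meant holder is at about (244,155), with its blue bridge at the far end (247,126). The cream stone is at (334,178) to its right and the grey one at (157,187) to its left. The second holder at (153,270) is farther left, so it isn't the one. The scene view confirms this: holder (288,225), cream stone (200,243).

```bash
cat > m.py <<'E'
from h import *
def rect(P,m):
    q=P[m]; r=cv2.minAreaRect((q[:,:2]*1000).astype(np.float32)); return np.round(r[0],1),np.round(r[1],1),round(r[2],1)
def run(name,boxes,tag=''):
    c=manip.read_camera(name) if tag else dict(np.load(name+'0.npz'))
    return c,cloud(c)
E
python3 - <<'E'
from m import *
for n in('top','scene'):
    c,P=run(n,0); hsv=cv2.cvtColor(c['frame'],cv2.COLOR_BGR2HSV); H,S,V=[hsv[...,i].astype(int) for i in range(3)]
    X,Y,Z=P[...,0],P[...,1],P[...,2]
    reg=(X>.3)&(X<.8)
    k=np.ones((3,3),np.uint8)
    for nm,m in dict(cream=(H>15)&(H<45)&(S>45)&(V>130)&(Y<-.15)&(Y>-.35)&(Z>.03),tall=(Z>.028)&(Z<.045)&(Y<-.15)&(Y>-.35)&(H>20)&(H<45)&(S>45),grey=(Z>.028)&(Z<.05)&(Y>.1)&(Y<.3),
      blue=(H>100)&(H<125)&(S>120)&(Y>-.15)&(Y<.1)&(Z>.055), holder=(V>150)&(S<60)&(Y>-.15)&(Y<.1)&(Z<.02), base=(Y>-.15)&(Y<.1)&(Z>.004)&(X<.62)).items():
        m=(m&reg).astype(np.uint8)
        N,L,st,_=cv2.connectedComponentsWithStats(m)
        if N<2: print(n,nm,'none'); continue
        i=1+st[1:,4].argmax(); mm=L==i
        print(n,nm,mm.sum(),rect(P,mm),'z',np.percentile(Z[mm],[5,50,95]).round(4), 'x',X[mm].min().round(3),X[mm].max().round(3))
    c2=c['frame']
    crop=c2[100:205,195:375] if n=='top' else c2[190:280,170:350]
    cv2.imwrite(f'pics/{n}crop.png',cv2.resize(crop,None,fx=4,fy=4,interpolation=2))
E
```

```text
top cream 762 (array([ 460.7, -272.2]), array([ 46. , 149.8]), 70.5) z [0.0351 0.0383 0.0416] x 0.386 0.537
top tall 768 (array([ 460.7, -272.2]), array([ 46. , 149.8]), 70.5) z [0.0348 0.0382 0.0416] x 0.386 0.537
top grey 769 (array([449., 266.]), array([149.7,  47.2]), 3.2) z [0.0348 0.039  0.0419] x 0.374 0.525
top blue 260 (array([618.1, -10. ]), array([75.1, 34.7]), 82.9) z [0.0611 0.0646 0.0676] x 0.596 0.639
top holder 1625 (array([ 5.391e+02, -1.000e-01]), array([108.6, 219.5]), 83.3) z [0.0021 0.0066 0.0109] x 0.427 0.642
top base 2013 (array([4.952e+02, 3.000e-01]), array([122.9, 251.3]), 89.0) z [0.0045 0.0079 0.0651] x 0.369 0.62
scene cream 568 (array([ 462.3, -273.9]), array([ 45.6, 155.7]), 70.8) z [0.0334 0.0371 0.04  ] x 0.388 0.538
scene tall 415 (array([ 459.5, -274.1]), array([ 41. , 151.2]), 70.0) z [0.0341 0.0372 0.04  ] x 0.389 0.532
scene grey 391 (array([449.8, 266.5]), array([153.9,  54.3]), 2.8) z [0.0298 0.0366 0.0403] x 0.373 0.527
scene blue 203 (array([617.7, -14.7]), array([82.7, 40.6]), 82.7) z [0.0571 0.063  0.0659] x 0.597 0.641
scene holder 477 (array([499.3,   1.3]), array([ 69.9, 162.1]), 81.7) z [0.0011 0.0053 0.0088] x 0.42 0.575
scene base 899 (array([526.9,  -3. ]), array([106.6, 198.3]), 83.0) z [0.0045 0.0077 0.0637] x 0.425 0.62
```

View pics/topcrop.png

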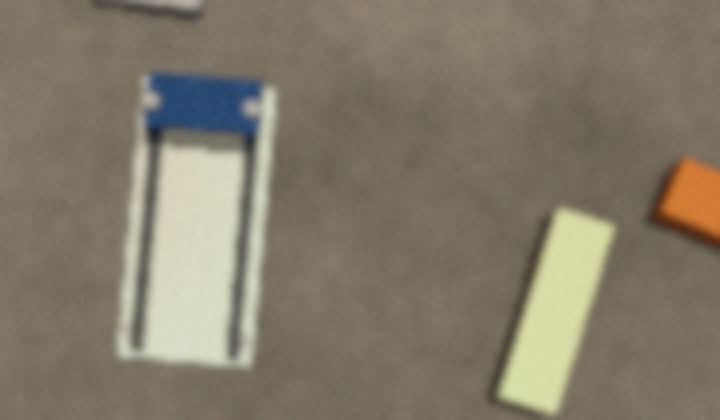

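```bash
cat >> h.py <<'E'
def go(*targets):
    """targets (x,y,z,yaw_deg of tool y mod 180) -> row numbers from the present pose"""
    s=manip.read_state(); R0=R.from_quat(s['ee_rot']); p=s['position']
    M=R0.as_matrix(); print('t',round(s['clock'],2),'pos',p.round(4),'yaw y',np.degrees(np.arctan2(M[1,1],M[0,1])).round(2),'tilt',np.degrees(np.arccos(-M[2,2])).round(2),'open',round(s['opening'],3),'F',s['wrist_force'].round(1),'q7',s['qpos'][6].round(2))
    for x,y,z,a in targets:
        best=None
        for k in(0,180):
            b=np.radians(a+k); ya=[np.cos(b),np.sin(b),0]; za=[0,0,-1]
            T=R.from_matrix(np.stack([np.cross(ya,za),ya,za],1)); rv=(R0.inv()*T).as_rotvec()
            if best is None or np.linalg.norm(rv)<np.linalg.norm(best): best=rv
        d=R0.inv().apply(np.array([x,y,z])-p)*100
        print('->',(np.degrees(best)/8).round(2),d.round(2))
E
python3 - <<'E'
from h import *
go((.46,.2,.194,71.5),(.461,-.273,.15,70.6),(.461,-.273,.10,70.6))
# channel check: base edges in holder frame
c=dict(np.load('top0.npz'));P=cloud(c);hsv=cv2.cvtColor(c['frame'],cv2.COLOR_BGR2HSV);H,S,V=[hsv[...,i].astype(int) for i in range(3)]
a=np.radians(-7);ex=np.array([np.cos(a),np.sin(a)]);ey=np.array([-ex[1],ex[0]])
d=P[...,:2]-[.559,-.0025];h=np.stack([d@ex,d@ey],-1)
box=(abs(h[...,1])<.07)&(h[...,0]>-.15)&(h[...,0]<.1)
w=box&(V>150)&(S<60)
for lo in np.arange(-.12,.03,.02):
    q=(h[...,0]>lo)&(h[...,0]<lo+.02)
    dk=box&q&(V<85)&(abs(h[...,1])<.045); yy=h[...,1]
    l=dk&(yy>0);r=dk&(yy<0)
    print(round(lo,2),'white',(np.percentile(yy[w&q],[1,99])*1e3).round(1),'dark',(yy[l].mean()*1e3).round(1),(yy[r].mean()*1e3).round(1))
print('x ext',np.percentile(h[...,0][w],[.5,99.5]))
b=box&(H>100)&(H<125)&(S>120)&(P[...,2]>.05); print('blue',np.percentile(h[...,0][b],[1,99]),np.percentile(yy[b],[1,99]))
E
```

```text
t 0.1 pos [0.194  0.5936 0.1936] yaw y 71.9 tilt 0.08 open 1.002 F [-0.2  0.2 -1. ] q7 -0.08
-> [-0.01  0.    0.05] [-3.751e+01 -2.915e+01  1.000e-02]
-> [-0.01  0.    0.16] [-52.3  -74.07   4.47]
-> [-0.01  0.    0.16] [-52.3  -74.07   9.47]
-0.12 white [-54.3  52.3] dark nan nan
-0.1 white [-52.5  51.6] dark nan nan
-0.08 white [-53.9  53. ] dark nan nan
-0.06 white [-52.7  52.7] dark nan nan
-0.04 white [-53.1  53.2] dark nan nan
-0.02 white [-53.6  53.3] dark nan nan
0.0 white [-52.1  52.4] dark nan nan
0.02 white [-53.4  53.5] dark 36.9 -36.9
x ext [-0.12891794  0.08324313]
blue [0.04244976 0.07666797] [-0.03753566  0.03432076]<stdin>:13: RuntimeWarning: Mean of empty slice.
  ret = ret.dtype.type(ret / rcount)
```

Call:
send_rows:
  commands:
    - [0, 0, 0, -4, -3, 0, 1]
    - [0, 0, 0, -8, -6, 0, 1]
    - [0, 0, 0, -12, -9.3, 0, 1]
    - [0, 0, 0, -16, -12.4, 0, 1]
    - [0, 0, 0, -20, -15.5, 0, 1]
    - [0, 0, 0, -24, -18.6, 0, 1]
    - [0, 0, 0, -28, -21.8, 0, 1]
    - [0, 0, 0, -32, -25, 0, 1]
    - [0, 0, 0, -37.5, -29, 0, 1]
    - [0, 0, 0, -39, -33.5, 0, 1]
    - [0, 0, 0, -40.5, -38, 0, 1]
    - [0, 0, 0, -42, -42.5, 0, 1]

```text
clock: 1.3
position: [0.461, 0.0706, 0.1941]
ee_rot: [0.157, 0.988, -0.0, -0.0]
wrist_force: [0.7, -0.6, 0.2]
opening: 1.003
grasp_force: 0.0
```

```bash
python3 -c "
from h import *
go((.461,-.273,.15,70.6),(.461,-.273,.08,70.6))"
```

```text
t 1.3 pos [0.461  0.0706 0.1941] yaw y 71.88 tilt 0.02 open 1.003 F [ 0.7 -0.6  0.2] q7 1.06
-> [-0.   -0.    0.16] [-10.68 -32.65   4.42]
-> [-0.   -0.    0.16] [-10.68 -32.65  11.42]
```

Call:
send_rows:
  commands:
    - [0, 0, 0.16, -1.5, -4.5, 0, 1]
    - [0, 0, 0.16, -3, -9, 0, 1]
    - [0, 0, 0.16, -4.5, -13.5, 0, 1]
    - [0, 0, 0.16, -6, -18, 0, 1]
    - [0, 0, 0.16, -7.5, -22.5, 0, 1]
    - [0, 0, 0.16, -9, -27, 1, 1]
    - [0, 0, 0.16, -10, -31, 3, 1]
    - [0, 0, 0.16, -10.7, -32.6, 6, 1]
    - [0, 0, 0.16, -10.7, -32.6, 9, 1]
    - [0, 0, 0.16, -10.7, -32.6, 9, 1]
    - [0, 0, 0.16, -10.7, -32.6, 9, 1]

```text
clock: 2.4
position: [0.4612, -0.2699, 0.1044]
ee_rot: [0.168, 0.986, 0.0, -0.001]
wrist_force: [0.3, 0.3, 0.6]
opening: 1.0
grasp_force: 0.0
```

```bash
python3 - <<'E'
from m import *
go((.461,-.273,.06,70.6),(.461,-.273,.014,70.6))
c=manip.read_camera('scene');P=cloud(c);cv2.imwrite('pics/s1.png',cv2.resize(c['frame'][130:310,100:340],None,fx=3,fy=3))
E
```

```text
t 2.4 pos [ 0.4612 -0.2699  0.1044] yaw y 70.63 tilt 0.09 open 1.0 F [0.3 0.3 0.6] q7 1.91
-> [ 0.   -0.01  0.  ] [-0.09 -0.29  4.44]
-> [ 0.   -0.01  0.  ] [-0.1  -0.3   9.04]
```

View pics/s1.png

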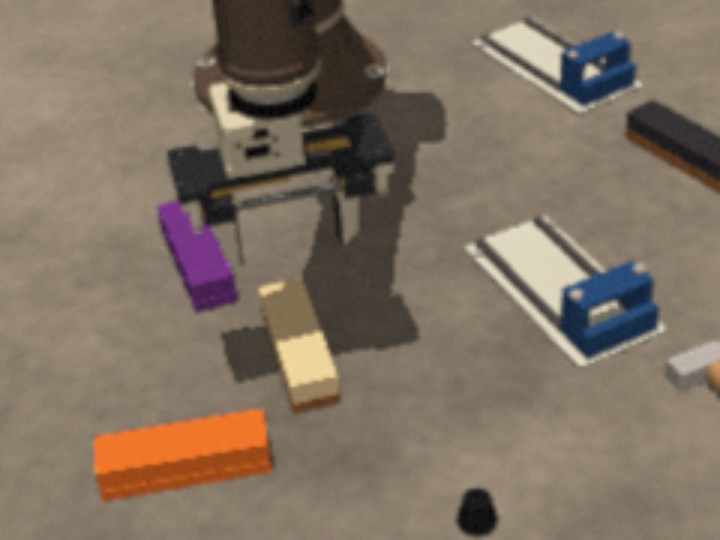

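The open gripper sits above the cream stone (crop 300,345), with the fingers on either side at (238,250) and (348,230). The way down is clear of the purple and orange bars. Next I descend and grip.

Call:
send_rows:
  commands:
    - [0, 0, 0, -0.1, -0.3, 2, 1]
    - [0, 0, 0, -0.1, -0.3, 4.5, 1]
    - [0, 0, 0, -0.1, -0.3, 7, 1]
    - [0, 0, 0, -0.1, -0.3, 8.8, 1]
    - [0, 0, 0, -0.1, -0.3, 9, 1]
    - [0, 0, 0, -0.1, -0.3, 9, 1]
    - [0, 0, 0, -0.1, -0.3, 9, -1]
    - [0, 0, 0, -0.1, -0.3, 9, -1]
    - [0, 0, 0, -0.1, -0.3, 9, -1]
    - [0, 0, 0, -0.1, -0.3, 9, -1]
    - [0, 0, 0, -0.1, -0.3, 9, -1]
    - [0, 0, 0, -0.1, -0.3, 9, -1]

```text
clock: 3.65
position: [0.4615, -0.2735, 0.0144]
ee_rot: [0.168, 0.986, 0.0, 0.0]
wrist_force: [0.2, 0.4, 0.5]
opening: 0.526
grasp_force: 0.0
```

```bash
python3 -c "
from h import *
go((.461,-.273,.12,70.6))
s=manip.read_state();print(s['grasp_force'])"
```

```text
t 3.65 pos [ 0.4615 -0.2735  0.0144] yaw y 70.62 tilt 0.0 open 0.526 F [0.2 0.4 0.5] q7 1.99
-> [0. 0. 0.] [  0.06   0.03 -10.56]
0.0
```

Still closing, so I let it finish, then lift.

Call:
send_rows:
  commands:
    - [0, 0, 0, 0, 0, 0, -1]
    - [0, 0, 0, 0, 0, 0, -1]
    - [0, 0, 0, 0, 0, 0, -1]
    - [0, 0, 0, 0, 0, 0, -1]
    - [0, 0, 0, 0, 0, -1, -1]
    - [0, 0, 0, 0, 0, -3, -1]
    - [0, 0, 0, 0, 0, -6, -1]
    - [0, 0, 0, 0, 0, -9, -1]
    - [0, 0, 0, 0, 0, -11, -1]
    - [0, 0, 0, 0, 0, -11, -1]

```text
clock: 4.65
position: [0.4631, -0.2746, 0.1277]
ee_rot: [0.168, 0.986, -0.001, 0.003]
wrist_force: [-0.7, -0.2, -0.7]
opening: 0.006
grasp_force: 0.0
```

```bash
python3 - <<'E'
from h import *
s=manip.read_state();print(s['grasp_force'])
a=np.radians(-7);ex=np.array([np.cos(a),np.sin(a)]);p=np.array([.559,-.0025])-.062*ex;print(p)
go((*p,.124,83),(*p,.06,83))
c=manip.read_camera('scene');cv2.imwrite('pics/s2.png',cv2.resize(c['frame'][100:310,100:340],None,fx=2.5,fy=2.5))
P=cloud(c)
E
```

```text
0.0
[0.49746214 0.0050559 ]
t 4.65 pos [ 0.4631 -0.2746  0.1277] yaw y 70.61 tilt 0.31 open 0.006 F [-0.7 -0.2 -0.7] q7 1.9
-> [-0.01  0.04 -1.55] [ 6.05 27.52  0.34]
-> [-0.01  0.04 -1.55] [ 6.09 27.52  6.74]
```

View pics/s2.png

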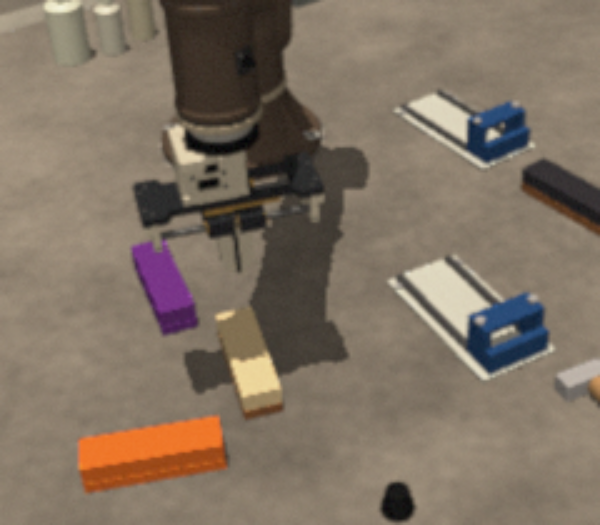

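The gripper closed empty and the stone is still on the bench. I check the tool's real position in the picture and the stone's pose.

```bash
python3 - <<'E'
from m import *
s=manip.read_state()
for n in('top','scene'):
    c=manip.read_camera(n);P=cloud(c);f=192/np.tan(np.radians(c['fov_y'])/2)
    p=R.from_quat(c['orientation']).inv().apply(s['position']-c['position']);u=c['cx']+f*p[0]/p[2];v=c['cy']+f*p[1]/p[2]
    print(n,'tcp px',u,v,'crop',(u-100)*2.5,(v-100)*2.5)
    np.savez(n+'1.npz',**c)
    hsv=cv2.cvtColor(c['frame'],cv2.COLOR_BGR2HSV); H,S,V=[hsv[...,i].astype(int) for i in range(3)]
    X,Y,Z=P[...,0],P[...,1],P[...,2]
    m=(Z>.03)&(Z<.045)&(Y<-.15)&(Y>-.35)&(H>15)&(H<45)&(S>45)&(X>.35)&(X<.6)
    print(rect(P,m),m.sum())
    m=(np.hypot(X-s['position'][0],Y-s['position'][1])<.11)&(Z>.09)&(Z<.25)
    for lo in np.arange(.1,.24,.015):
        k=m&(Z>=lo)&(Z<lo+.015)
        if k.sum()>3: print(round(lo,3),k.sum(),P[k][:,:2].mean(0).round(3),P[k][:,:2].min(0).round(3),P[k][:,:2].max(0).round(3))
cv2.imwrite('pics/s3.png',cv2.resize(c['frame'][160:270,130:250],None,fx=5,fy=5,interpolation=2))
E
```

```text
top tcp px 341.0940086205517 173.44213023719576 crop 602.7350215513792 183.6053255929894
(array([ 456.9, -270.6]), array([ 46., 142.]), 70.8) 429
0.22 16 [ 0.466 -0.232] [ 0.434 -0.25 ] [ 0.488 -0.18 ]
0.235 151 [ 0.459 -0.237] [ 0.433 -0.261] [ 0.507 -0.18 ]
scene tcp px 195.9137952698202 216.03325196062656 crop 239.78448817455052 290.0831299015664
(array([ 463.6, -274. ]), array([ 45.8, 155.8]), 70.9) 574
0.145 4 [ 0.471 -0.276] [ 0.468 -0.277] [ 0.473 -0.274]
0.16 48 [ 0.472 -0.277] [ 0.45  -0.293] [ 0.479 -0.262]
0.175 60 [ 0.472 -0.278] [ 0.452 -0.293] [ 0.481 -0.261]
0.19 67 [ 0.472 -0.277] [ 0.459 -0.295] [ 0.481 -0.259]
0.205 18 [ 0.471 -0.279] [ 0.443 -0.299] [ 0.479 -0.259]
0.22 111 [ 0.493 -0.281] [ 0.447 -0.367] [ 0.525 -0.197]
0.235 362 [ 0.488 -0.279] [ 0.45  -0.373] [ 0.528 -0.2  ]
```

View pics/s3.png

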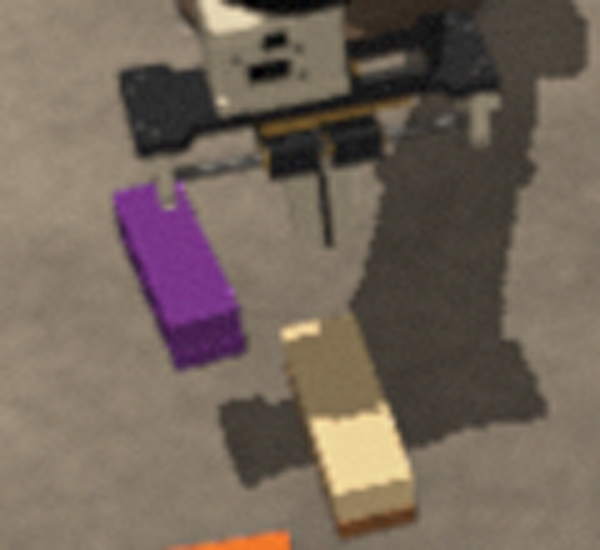

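```bash
python3 - <<'E'
from m import *
c=dict(np.load('scene1.npz'));f=192/np.tan(np.radians(c['fov_y'])/2);Rc=R.from_quat(c['orientation'])
def zat(u,v,xy):
    best=min(np.arange(0,.3,.0005),key=lambda z:np.hypot(*(lambda p:(c['cx']+f*p[0]/p[2]-u,c['cy']+f*p[1]/p[2]-v))(Rc.inv().apply(np.array([*xy,z])-c['position']))))
    p=Rc.inv().apply(np.array([*xy,best])-c['position']);return best,(c['cx']+f*p[0]/p[2]-u,c['cy']+f*p[1]/p[2]-v)
print('closed tip (rep .128)',zat(195.6,209,(.463,-.275)))
print('open (rep .104)',zat(216,211,(.476,-.227)),zat(180,217.3,(.446,-.313)))
c0=dict(np.load('scene0.npz'))
P=cloud(c0);s=np.array([.194,.594,.194]);X,Y,Z=P[...,0],P[...,1],P[...,2]
m=(np.hypot(X-s[0],Y-s[1])<.1)&(Z>.1)&(Z<.3)
print('start (rep .194) zmin', np.sort(Z[m])[:20].round(3),np.histogram(Z[m],np.arange(.18,.3,.01)))
E
```

```text
closed tip (rep .128) (np.float64(0.1515), (np.float64(-0.7028338018479872), np.float64(0.09067647303925241)))
open (rep .104) (np.float64(0.1285), (np.float64(-3.344950319335453), np.float64(0.2497235230913759))) (np.float64(0.131), (np.float64(0.5831354159309683), np.float64(-0.09576453612072555)))
start (rep .194) zmin [0.227 0.228 0.228 0.228 0.229 0.229 0.229 0.23  0.23  0.23  0.23  0.232
 0.232 0.232 0.232 0.233 0.233 0.233 0.234 0.235] (array([ 0,  0,  0,  0, 10, 24, 28, 38, 32, 32, 19]), array([0.18, 0.19, 0.2 , 0.21, 0.22, 0.23, 0.24, 0.25, 0.26, 0.27, 0.28,
       0.29]))
```

Both the closed and open fingertips measure about 24 mm higher than the reported TCP, while xy agrees, so the fingers only brushed the stone's top. I open, go lower with that correction, and check from near before gripping.

Call:
send_rows:
  commands:
    - [0, 0, 0, 0.2, 0.1, 0, 1]
    - [0, 0, 0, 0.2, 0.1, 0, 1]
    - [0, 0, 0, 0.2, 0.1, 0, 1]
    - [0, 0, 0, 0.2, 0.1, 0, 1]
    - [0, 0, 0, 0.2, 0.1, 0, 1]
    - [0, 0, 0, 0.2, 0.1, 0, 1]
    - [0, 0, 0, 0.2, 0.1, 0, 1]
    - [0, 0, 0, 0.2, 0.1, 0, 1]
    - [0, 0, 0, 0.2, 0.1, 3, 1]
    - [0, 0, 0, 0.2, 0.1, 6, 1]
    - [0, 0, 0, 0.2, 0.1, 9, 1]
    - [0, 0, 0, 0.2, 0.1, 11, 1]

```text
clock: 6.0
position: [0.4592, -0.2714, 0.0126]
ee_rot: [0.168, 0.986, 0.0, -0.001]
wrist_force: [-0.3, 0.5, -0.1]
opening: 0.98
grasp_force: 0.0
```

Call:
send_rows:
  commands:
    - [0, 0, 0, 0, 0, 0.5, 1]
    - [0, 0, 0, 0, 0, 1, 1]
    - [0, 0, 0, 0, 0, 1, 1]
    - [0, 0, 0, 0, 0, 1, 1]

```text
clock: 6.4
position: [0.4606, -0.2722, 0.0052]
ee_rot: [0.168, 0.986, -0.0, 0.001]
wrist_force: [-0.2, -0.2, -0.0]
opening: 1.0
grasp_force: 0.0
```

```bash
python3 - <<'E'
from m import *
go((.462,-.273,-.01,70.6))
c=manip.read_camera('scene');np.savez('scene2.npz',**c)
P=cloud(c);X,Y,Z=P[...,0],P[...,1],P[...,2]
p=manip.read_state()['position'];d=P[...,:2]-p[:2];b=np.radians(70.6);ly=d@[np.cos(b),np.sin(b)];lx=d@[np.sin(b),-np.cos(b)]
for sg in(1,-1):
    m=(abs(lx)<.014)&(ly*sg>.035)&(ly*sg<.07)&(Z>.008)&(Z<.09)
    print(sg,m.sum(),np.sort(Z[m])[:8].round(3),(lx[m].mean()*1e3).round(1),(np.percentile(ly[m],[5,95])*1e3).round(1))
cv2.imwrite('pics/s4.png',cv2.resize(c['frame'][180:290,130:260],None,fx=5,fy=5,interpolation=2))
E
```

```text
t 6.4 pos [ 0.4606 -0.2722  0.0052] yaw y 70.62 tilt 0.09 open 1.0 F [-0.2 -0.2 -0. ] q7 2.0
-> [-0.    0.01  0.  ] [-0.16 -0.02  1.52]
1 87 [0.037 0.04  0.041 0.041 0.041 0.042 0.042 0.043] 8.7 [45.9 62.4]
-1 64 [0.037 0.038 0.041 0.044 0.044 0.044 0.045 0.047] 11.1 [-62.5 -46.4]
```

View pics/s4.png

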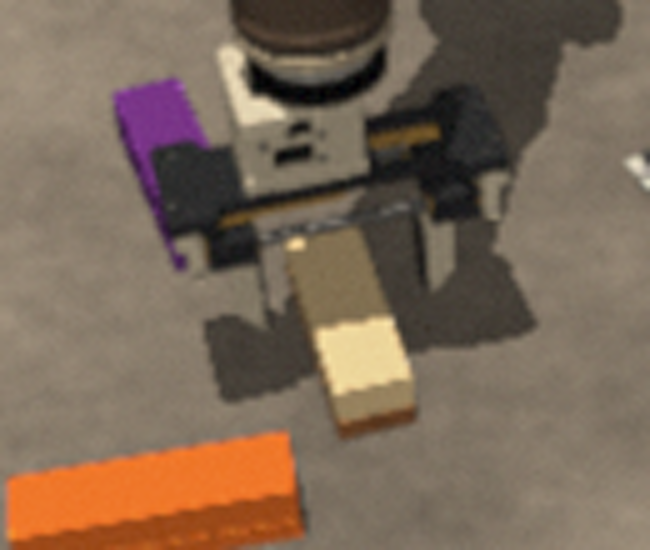

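The fingers straddle the stone symmetrically (crop tips 270,328 and 435,288) and are still about 25–30 mm above the bench. I go down 17 mm more and grip.

Call:
send_rows:
  commands:
    - [0, 0, 0, -0.1, 0, 0.8, 1]
    - [0, 0, 0, -0.1, 0, 1.7, 1]
    - [0, 0, 0, -0.1, 0, 1.7, 1]
    - [0, 0, 0, -0.1, 0, 1.7, 1]
    - [0, 0, 0, -0.1, 0, 1.7, -1]
    - [0, 0, 0, -0.1, 0, 1.7, -1]
    - [0, 0, 0, -0.1, 0, 1.7, -1]
    - [0, 0, 0, -0.1, 0, 1.7, -1]
    - [0, 0, 0, -0.1, 0, 1.7, -1]
    - [0, 0, 0, -0.1, 0, 1.7, -1]
    - [0, 0, 0, -0.1, 0, 1.7, -1]
    - [0, 0, 0, -0.1, 0, 1.7, -1]

```text
clock: 7.65
position: [0.4608, -0.2724, -0.0126]
ee_rot: [0.168, 0.986, -0.0, 0.0]
wrist_force: [0.3, -1.2, 0.2]
opening: 0.488
grasp_force: 30.0
```

Call:
send_rows:
  commands:
    - [0, 0, 0, 0, 0, 0, -1]
    - [0, 0, 0, 0, 0, 0, -1]
    - [0, 0, 0, 0, 0, 0, -1]

```text
clock: 7.95
position: [0.4608, -0.2724, -0.0126]
ee_rot: [0.168, 0.986, -0.0, 0.0]
wrist_force: [-1.0, -1.0, 0.9]
opening: 0.488
grasp_force: 30.0
```

Gripped at 45 mm with 30 N. Lift.

Call:
send_rows:
  commands:
    - [0, 0, 0, 0, 0, -1, -1]
    - [0, 0, 0, 0, 0, -3, -1]
    - [0, 0, 0, 0, 0, -5, -1]
    - [0, 0, 0, 0, 0, -7, -1]
    - [0, 0, 0, 0, 0, -8, -1]
    - [0, 0, 0, 0, 0, -8, -1]
    - [0, 0, 0, 0, 0, -8, -1]

```text
clock: 8.65
position: [0.4605, -0.2717, 0.0668]
ee_rot: [0.168, 0.986, 0.0, -0.0]
wrist_force: [-0.5, 0.4, -5.2]
opening: 0.488
grasp_force: 30.0
```

```bash
python3 - <<'E'
from m import *
s=manip.read_state();print(s['grasp_force'])
go((.4975,.005,.067,83),(.4975,.005,.01,83))
c=manip.read_camera('scene');P=cloud(c)
hsv=cv2.cvtColor(c['frame'],cv2.COLOR_BGR2HSV); H,S,V=[hsv[...,i].astype(int) for i in range(3)]
X,Y,Z=P[...,0],P[...,1],P[...,2]
m=(Y<-.15)&(Y>-.37)&(X>.35)&(X<.6)&(Z>.05)&(Z<.14)&(H>15)&(H<45)&(S>45)
print(rect(P,m),m.sum(),np.percentile(Z[m],[2,50,95]))
cv2.imwrite('pics/s5.png',cv2.resize(c['frame'][150:280,120:350],None,fx=3,fy=3,interpolation=2))
E
```

```text
29.998642802238464
t 8.65 pos [ 0.4605 -0.2717  0.0668] yaw y 70.64 tilt 0.05 open 0.488 F [-0.5  0.4 -5.2] q7 1.95
-> [ 0.   -0.   -1.54] [ 5.68 27.33 -0.  ]
-> [ 0.   -0.   -1.54] [ 5.68 27.33  5.7 ]
(array([ 465.5, -274.8]), array([ 79. , 152.9]), 84.0) 730 [0.09367333 0.11619722 0.13059762]
```

View pics/s5.png

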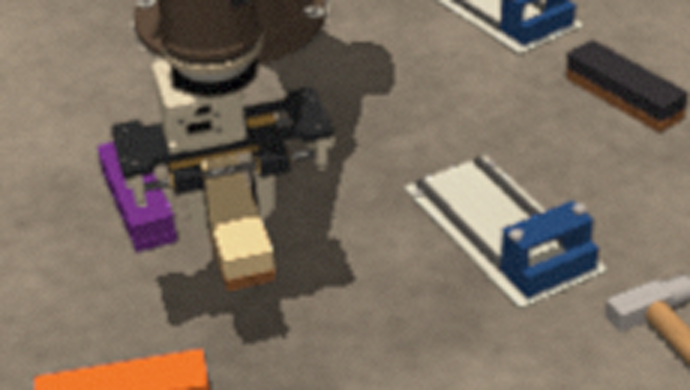

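The stone is held and lifted off the bench (crop 240,235). I carry it to over the channel mouth, turned to the channel's direction.

Call:
send_rows:
  commands:
    - [0, 0, -0.2, 0.6, 3, 0, -1]
    - [0, 0, -0.4, 1.3, 6.5, 0, -1]
    - [0, 0, -0.6, 2.1, 10, 0, -1]
    - [0, 0, -0.8, 2.8, 13.5, 0, -1]
    - [0, 0, -1, 3.6, 17, 0, -1]
    - [0, 0, -1.2, 4.3, 20.5, 0, -1]
    - [0, 0, -1.4, 5, 24, 0, -1]
    - [0, 0, -1.54, 5.5, 26.5, 0, -1]
    - [0, 0, -1.54, 5.7, 27.3, 0, -1]
    - [0, 0, -1.54, 5.7, 27.3, 1, -1]
    - [0, 0, -1.54, 5.7, 27.3, 2, -1]
    - [0, 0, -1.54, 5.7, 27.3, 2, -1]

```text
clock: 9.9
position: [0.4959, 0.0024, 0.0454]
ee_rot: [0.063, 0.998, -0.001, -0.002]
wrist_force: [-0.3, -0.4, -5.5]
opening: 0.492
grasp_force: 30.0
```

```bash
cat > chk.py <<'E'
from m import *
a=np.radians(-7);ex=np.array([np.cos(a),np.sin(a)]);ey=np.array([-ex[1],ex[0]])
def chk(zlo,zhi,f=None):
    for n in('scene','top'):
        c=manip.read_camera(n);P=cloud(c);hsv=cv2.cvtColor(c['frame'],cv2.COLOR_BGR2HSV); H,S,V=[hsv[...,i].astype(int) for i in range(3)]
        d=P[...,:2]-[.559,-.0025];h=np.stack([d@ex,d@ey,P[...,2]],-1)
        m=(abs(h[...,1])<.06)&(h[...,0]>-.2)&(h[...,0]<.1)&(h[...,2]>zlo)&(h[...,2]<zhi)&(H>15)&(H<45)&(S>45)
        if m.sum()>20: print(n,m.sum(),'x',np.percentile(h[...,0][m],[1,99]).round(4),'y',np.percentile(h[...,1][m],[1,99]).round(4),'z',np.percentile(h[...,2][m],[5,50,95]).round(4), 'rect',rect(h,m))
        if f and n=='scene': cv2.imwrite(f,cv2.resize(c['frame'][160:280,220:370],None,fx=4,fy=4,interpolation=2))
E
python3 - <<'E'
from chk import *
chk(.02,.15)
P=np.array([.559,-.0025])
go((*(P-.062*ex),.003,83),(*(P-.062*ex),-.004,83))
E
```

```text
scene 626 x [-0.1118  0.0142] y [-0.0496  0.0351] z [0.0756 0.0949 0.1327] rect (array([-42.9,  -6.6]), array([105.3, 119.1]), 61.4)
t 10.0 pos [0.497  0.0027 0.0467] yaw y 82.81 tilt 0.1 open 0.486 F [-0.3 -0.4 -5.4] q7 1.58
-> [-0.01 -0.01 -0.02] [-0.03  0.24  4.37]
-> [-0.01 -0.01 -0.02] [-0.03  0.25  5.07]
```

Call:
send_rows:
  commands:
    - [0, 0, 0, 0, 0.2, 1, -1]
    - [0, 0, 0, 0, 0.2, 2, -1]
    - [0, 0, 0, 0, 0.2, 3, -1]
    - [0, 0, 0, 0, 0.2, 4, -1]
    - [0, 0, 0, 0, 0.2, 4.8, -1]
    - [0, 0, 0, 0, 0.2, 4.8, -1]
    - [0, 0, 0, 0, 0.2, 4.8, -1]

```text
clock: 10.7
position: [0.4978, 0.0061, -0.0009]
ee_rot: [0.062, 0.998, -0.0, -0.0]
wrist_force: [-0.1, 0.3, -5.2]
opening: 0.488
grasp_force: 30.0
```

```bash
python3 - <<'E'
from chk import *
chk(.02,.055,'pics/s6.png')
P=np.array([.559,-.0025])
go((*(P-.062*ex),-.0055,83),(*(P+.0*ex),-.0055,83))
E
```

```text
scene 435 x [-0.1068  0.015 ] y [-0.0374  0.0353] z [0.0285 0.0476 0.0518] rect (array([-42.9,  -3.3]), array([ 81.1, 126.9]), 75.1)
top 44 x [-0.1361 -0.1056] y [-0.0205 -0.0074] z [0.0408 0.0505 0.0534] rect (array([-119.9,  -13.5]), array([32.6, 14.1]), 0.2)
t 10.8 pos [ 4.983e-01  6.200e-03 -4.000e-04] yaw y 82.94 tilt 0.04 open 0.488 F [ 0.5 -0.  -4.5] q7 1.61
-> [ 0.    0.   -0.01] [ 0.07 -0.12  0.51]
-> [ 0.    0.   -0.01] [-6.13 -0.12  0.52]
```

View pics/s6.png

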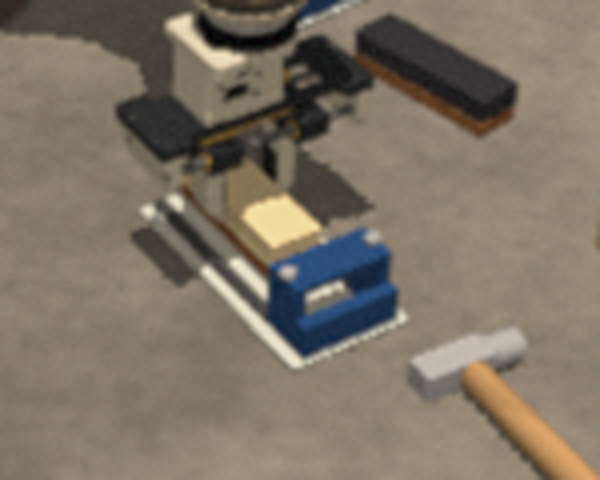

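The stone hovers about 6 mm above the channel floor, centred and pointing at the bridge opening (crop 330,290). I lower it and slide.

Call:
send_rows:
  commands:
    - [0, 0, 0, 0, -0.1, 0.3, -1]
    - [0, 0, 0, 0, -0.1, 0.5, -1]
    - [0, 0, 0, 0, -0.1, 0.5, -1]
    - [0, 0, 0, -0.8, -0.1, 0.5, -1]
    - [0, 0, 0, -1.6, -0.1, 0.5, -1]
    - [0, 0, 0, -2.4, -0.1, 0.5, -1]
    - [0, 0, 0, -3.2, -0.1, 0.5, -1]
    - [0, 0, 0, -4, -0.1, 0.5, -1]
    - [0, 0, 0, -4.7, -0.1, 0.5, -1]
    - [0, 0, 0, -5.3, -0.1, 0.5, -1]
    - [0, 0, 0, -5.3, -0.1, 0.5, -1]
    - [0, 0, 0, -5.3, -0.1, 0.5, -1]

```text
clock: 12.0
position: [0.5501, -0.0013, -0.0058]
ee_rot: [0.062, 0.998, -0.0, -0.0]
wrist_force: [-0.4, -0.2, -5.2]
opening: 0.488
grasp_force: 30.0
```

```bash
python3 - <<'E'
from chk import *
P=np.array([.559,-.0025])
go((*P,-.0065,83)); chk(.02,.055,'pics/s7.png')
E
```

```text
t 12.0 pos [ 0.5501 -0.0013 -0.0058] yaw y 82.94 tilt 0.03 open 0.488 F [-0.4 -0.2 -5.2] q7 1.63
-> [-0.   -0.   -0.01] [-0.9  -0.01  0.07]
scene 271 x [-0.0533  0.0692] y [-0.0396  0.0365] z [0.0281 0.043  0.0509] rect (array([10.8, -6.2]), array([ 80.9, 121.7]), 72.3)
top 101 x [-0.0841 -0.0323] y [-0.0216 -0.0028] z [0.0403 0.0449 0.0488] rect (array([-58.5, -13.3]), array([18.7, 53.1]), 81.6)
```

Call:
send_rows:
  commands:
    - [0, 0, 0, -0.3, 0, 0.1, -1]
    - [0, 0, 0, -0.6, 0, 0.1, -1]
    - [0, 0, 0, -0.8, 0, 0.1, -1]
    - [0, 0, 0, -0.8, 0, 0.1, -1]

```text
clock: 12.5
position: [0.559, -0.0024, -0.0066]
ee_rot: [0.062, 0.998, -0.0, 0.0]
wrist_force: [1.1, -0.8, -4.1]
opening: 0.489
grasp_force: 30.0
```

Call:
send_rows:
  commands:
    - [0, 0, 0, -0.1, 0, 0, -1]
    - [0, 0, 0, -0.2, 0, 0, -1]
    - [0, 0, 0, -0.2, 0, 0, -1]

```text
clock: 12.8
position: [0.5603, -0.0025, -0.0066]
ee_rot: [0.062, 0.998, 0.0, -0.0]
wrist_force: [-1.9, -0.4, -0.7]
opening: 0.491
grasp_force: 30.0
```

Call:
send_rows:
  commands:
    - [0, 0, 0, -0.1, 0, 0, -1]
    - [0, 0, 0, -0.2, 0, 0, -1]
    - [0, 0, 0, -0.2, 0, 0, -1]

```text
clock: 13.1
position: [0.5612, -0.0026, -0.0066]
ee_rot: [0.062, 0.998, 0.0, -0.001]
wrist_force: [-6.2, 0.0, 4.7]
opening: 0.488
grasp_force: 30.0
```

The end stop is felt (−6 N). I release and rise straight up.

Call:
send_rows:
  commands:
    - [0, 0, 0, 0, 0, 0, 0.3]
    - [0, 0, 0, 0, 0, 0, 0.3]
    - [0, 0, 0, 0, 0, 0, 0.6]
    - [0, 0, 0, 0, 0, 0, 1]
    - [0, 0, 0, 0, 0, 0, 1]
    - [0, 0, 0, 0, 0, 0, 1]
    - [0, 0, 0, 0, 0, 0, 1]
    - [0, 0, 0, 0, 0, 0, 1]
    - [0, 0, 0, 0, 0, -1, 1]
    - [0, 0, 0, 0, 0, -3, 1]
    - [0, 0, 0, 0, 0, -6, 1]
    - [0, 0, 0, 0, 0, -10, 1]

```text
clock: 14.3
position: [0.5611, -0.0029, 0.0939]
ee_rot: [0.062, 0.998, -0.0, -0.001]
wrist_force: [0.5, 0.8, -0.3]
opening: 1.003
grasp_force: 0.0
```

Call:
send_rows:
  commands:
    - [0, 0, 0, 2, 0, -3, 1]
    - [0, 0, 0, 5, 0, -6, 1]
    - [0, 0, 0, 8, 4, -8, 1]
    - [0, 0, 0, 8, 8, -8, 1]
    - [0, 0, 0, 8, 12, -8, 1]
    - [0, 0, 0, 8, 16, -8, 1]
    - [0, 0, 0, 8, 20, -8, 1]
    - [0, 0, 0, 8, 20, -8, 1]
    - [0, 0, 0, 8, 20, -8, 1]

```text
clock: 15.2
position: [0.5072, 0.2062, 0.1736]
ee_rot: [0.061, 0.998, -0.0, 0.0]
wrist_force: [0.1, -1.1, 0.2]
opening: 0.999
grasp_force: 0.0
```

```bash
python3 - <<'E'
from chk import *
go(); chk(.02,.058,'pics/s8.png')
E
```

```text
t 15.2 pos [0.5072 0.2062 0.1736] yaw y 83.06 tilt 0.02 open 0.999 F [ 0.1 -1.1  0.2] q7 1.1
scene 431 x [-0.0703  0.079 ] y [-0.0251  0.0212] z [0.0259 0.0424 0.0459] rect (array([ 3.8, -2.1]), array([152.7,  48.7]), 0.4)
top 588 x [-0.0725  0.0426] y [-0.0211  0.0229] z [0.0405 0.0447 0.0479] rect (array([-14.6,   1. ]), array([116.1,  45. ]), 0.1)
```

View pics/s8.png

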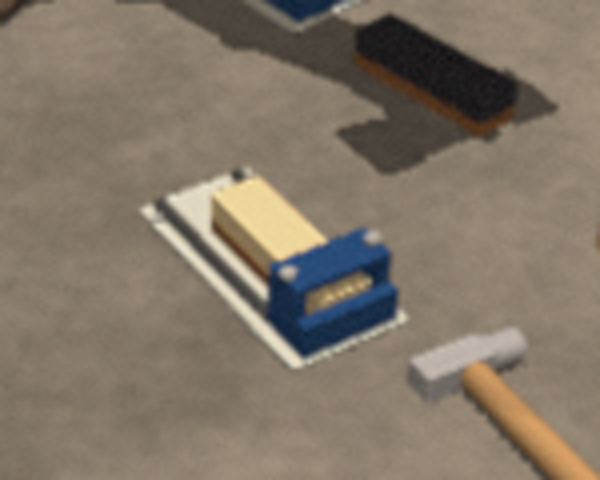

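The stone lies flat and wood side down in the channel, under the bridge and against the stop (crop 285,230). Its centre is within about 3 mm of the seat in x and y, the direction is within 0.5°, and the top is at 44 mm. The grey stone looks unmoved and the robot is clear, so I hand in.

```bash
python3 -c "
from plant import manip
print(manip.finish_job())"
```

```text
the job is handed in; nothing more can be done
None
```

The cream stone lies flat, wood side down, under the bridge and home against the stop, centred within about 3 mm; the grey stone looks unmoved, and the job was handed in at about 15 s, though the hand-in returned no verdict.

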